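Put the heel block away, then ease the sagging bolt open and hold the gate ajar

ROBOT

A 6-joint arm with a two-finger parallel gripper is mounted at the origin on the work surface. World frame = base frame: x ahead of the robot, y to its left, z up, the work surface at z = 0. Lengths are in m, angles in rad, forces in N, time in s.
With the tool pointing down it reaches from about 0.35 to 0.725 m from the base axis. Payload 4.3 kg.
Tool frame: the origin (TCP) lies midway between the tips of the shut fingers; the grasp point (between the pads) lies 19 mm behind it (robot.pinch_z is the distance from the TCP to the grasp point, in m); y points along the fingers, z is the direction in which the jaws open and shut, and the axes are right-handed (so a half turn about y gives the same grasp; the last joint's range is limited). The gripper opens to 85 mm and grips with 20 to 120 N. Pads are 22 mm wide; open, the fingers measure 114 mm over their backs; the gripper's body (76 mm by 85 mm) begins 54 mm behind the grasp point. The pads swing forward as they close: fully open they stand 13 mm farther back than shut.
Start: joints at [-1.376, 0.377, 0.081, 1.274, 0, 1.46], TCP at [0.173, -0.549, 0.231] pointing down, gripper open.
Joint ranges: [-2.72, 2.72], [-0.84, 1.66], [-1.02, 1.22], [-1.77, 2.12], [-1.37, 1.28], [-3.14, 3.14]. Speed limits (rad/s): [2.57, 2.57, 3.14, 3.14, 3.14, 3.14].

INTERFACE

Orientations are given as a unit quaternion [x, y, z, w].
In Python, from bench import robot gives the robot as it stands.
- The arm moves only by the tool servo_tool, never from a script. Its argument "commands" is one flat list of numbers, 7 for each row, row after row: the turn, a rotation vector about the tool's x, y, z in degrees, then the shift along the tool's x, y, z in cm, then the finger opening in cm, from 0 to 8.54. A call has exactly 8 rows; each row shifts and turns the pose as measured when the row begins, along the tool's axes as they then stand; what a row does not reach is not made up. A row lasts 1/12 s, in which the tool goes at most 41.7 mm and 7.16 degrees, less where a joint would pass 70% of its speed; a pose out of reach is approached as far as the arm can. A call is refused whole if a number of a shift passes 4.17 or a number of a turn 7.16, either way. A call with a gripper value outside its range is refused whole. The fingers move at their own pace and stop on an object; "force" is the grip in N (left out, the last holds). Time passes only in rows, so rows that do not move let the fingers close, or fill a call up. It gives the time, the measured TCP pose, the force and the opening at its end, in the units of the state.
- robot.get_state(): the state, without advancing time (a new reading comes with each control period).
- robot.capture(name): name is "side" or "top"; returns a dict with "img" (384x512x3 uint8, blue, green, red), "fov_y" (degrees; the focal length in pixels is half the picture's height over the tangent of half this angle, whatever the lens; pixels are square), "cx", "cy" (the principal point, pixels), "k1" (the pictures are not rectified: a ray, as slopes to the right and down, at radius r is drawn at 1 + k1 r^2 times it, then the intrinsics apply), "rvec" (rotation vector, rad) and "tvec" (3), from world to camera coordinates, as OpenCV has them. Camera axes: x right, y down, z forward; pixel columns grow to the right and rows downward; lengths in m; the calibration is good to about 2 mm. A picture is of the moment at which its call begins. There is no depth.
- robot.finish_job(): hands the job in, once; it reports no verdict.
Trained networks look in the newest picture that a camera, given by its name, has taken for a name from the list of things; names that differ only in an ending like _2 or _b are one class to them, and where a whole thing is asked for, a point or a joint stands for the part that bears it (a point fixed in the world has none). Each returns a list of dicts, best first, with "confidence" (0 to 1); they miss things now and then, are a little off and sometimes report something else, mostly with a low value. They report only what shows in the picture. A call takes as long as a camera call. They do not tell look-alikes from the thing itself.
- robot.search_frame(target, camera): "xy" ([column, row] in pixels, amid what is visible of it).
- robot.masks_of(target, camera): "pixels" (384x512 bool, what is visible of it) and "xy" ([column, row] in pixels, amid what is visible of it).
The state is a dict: "time": time; "q": joint angles; "qvel": joint speeds; "joint_efforts": joint torques, N m; "tool_pos": TCP position; "tcp_rot": TCP orientation; "ft_force": force on the tool from outside, world axes, zero at the start; "wrist_torque": the same for the moment, N m; "opening": finger opening in m.
Only numpy, scipy, OpenCV 4.12 (cv2) and the standard library are available. Lean on these libraries where they do the work, as an engineer would, in place of code of your own. Each camera call takes 0.05 s, during which the arm holds its last target.

TASK

The heel-height block standing in front of the dust pen's gate is in the way: first put it back, upright and fully down, in the rack slot made for its thickness, and let go of it. Then take the gate's bolt knob, lift the sagging bolt so that its nose clears the bent-up lip of the keeper while you draw it back, without forcing it, pull the gate towards the robot until its free edge stands about 10 cm open, and finish while holding it steady there, since it swings shut by itself. Leave the other block, the bowl and the cup where they are.

Things in the scene. Friction and masses are not known exactly. Their poses are not given: they have to be found in the camera images.
- block: the stray heel-height block: plain pale wood, 50 long (own x) x 26 thick (own y) x 70 mm tall (z), about 0.07 kg, standing loose on the bench 95 to 150 mm in front of the gate. Origin at the centre of its underside.
- slot_mid: the slot made for this block: one of three plywood pockets in a row on the rack board at the right (-y) of the bench; their order changes. Outside 72 (own x, along the row) x 64 x 31 mm high; its opening is 55 (own x) x 30 mm (own y), 25 mm deep. Origin: centre of its underside, 8 mm above the bench. The slot's floor is 6 mm above the origin. The block's long side goes along the slot's x.
- slot_small: pocket of the same outside size with a 55 x 22 mm opening; holds the 18 mm thick block. Origin as for slot_mid.
- slot_large: pocket of the same outside size with a 55 x 38 mm opening, empty, to be left empty. Origin as for slot_mid.
- pen: the low fixed plywood dust pen. Origin on the bench at the middle of the closed gate's line; own x points away from the robot into the pen (the gate opens towards -x), own y along the closed gate towards the hinge post. The closed gate spans own y -130 to +170 mm, 22 mm thick about own x = 0, its top 125 mm above the bench. Wire guides over the bolt on the gate rise to 160 mm.
- keeper_lip (a point): middle of the top edge of the keeper's bent-up lip, 126 mm above the bench; the lip runs along the pen's x, 5 mm thick, and stands between the gate and the bolt's hooked nose.
- gate_hinge (a point): a point on the gate's vertical hinge axis, at the height of the gate's top (125 mm).
- gate_free_edge (a point): middle of the top of the gate's free edge, 300 mm from the hinge axis; with the gate shut it is at the pen's own y = -130 mm.
- gate (a joint): angle of the gate, rad: 0 shut, grows as its free edge swings towards the robot, up to 1.3. A light spring shuts it (about 0.4 N m when ajar, some 2 N at the knob) whenever it is let go. 0.34 rad is 10 cm at the free edge.
- bolt_knob (a point): centre of the top of the bolt's knob: an upright plain steel cylinder 18 mm across, its top about 199 mm above the bench and the upper 37 mm of it clear above the wire guides. 245 mm from the hinge axis when bolted, 195 mm when fully drawn. Room all round it for fingers from above.
- bolt_nose (a point): middle of the underside of the bolt's hooked nose, 112 mm above the bench at rest, so it hangs 14 mm below the lip's top, behind it. The bolt cannot be drawn or the gate opened until it is up over the lip and out of the keeper.
- bolt_slide (a joint): draw of the bolt along the gate towards the hinge, m: 0 to 0.005 when bolted, 0.05 fully drawn; the nose is out past the lip from about 0.025 on. It moves with about 1.2 N of friction and stays where it is left.
- bolt (a joint): lift of the bolt, rad: 0 sagging (at rest), 0.14 lifted to its stop. It tips about a point 125 mm behind the knob (towards the hinge), so the nose (219 mm from that point) rises 1.75 times as much as the knob: the nose needs 14 mm, so the knob 8 mm; the knob can rise at most 17 mm. The bolt weighs about 0.18 kg and drops when let go.
- block_small: bystander: a like block, 50 x 18 x 70 mm, standing in its own slot. Origin at the centre of its underside.
- bowl: bystander: black mixing bowl, 110 mm across, 60 mm high, on the bench at the left. Origin under its centre.
- cup: bystander: white measuring cup, 70 mm across, 80 mm high, on the bench at the left. Origin under its centre.
- keeper: the steel keeper itself, on its post at the pen's own y -147 to -192 mm: open on top, two upright cheeks rise to 165 mm above the bench and hold the bolt sideways (6 mm play each side). Its origin coincides with the pen's origin.
Things that resemble listed ones, but are neither listed nor needed, are in the scene too. What is shaped like the block but green, red or turquoise is not meant.

How it is judged:
By the outcome, as a careful person would: the job done as asked, in the order asked, and still so for the second after the job is handed in, while the arm keeps its last pose, push and grip.
It also fails if it takes over 53 s, if anything falls off the work surface, if the arm or the gripper's body presses on something with over 40 N, if the wrist force passes 120 N, or if a joint passes its speed limit or range.

## Working session

There is one attempt and no reset: what is moved stays moved. The work goes in short steps, Python scripts to look and compute and a tool call to move; the robot and the scene stay as the last step left them, time stands still between calls to the robot, and variables do not carry over. Pictures are saved under pics/ and viewed, and the job is handed in when it is done.

Besides the shell and the picture viewer there is one more tool, called after "Emit:" as name(argument=value, ...), one argument or row to a line, values as JSON. servo_tool: Moves the arm, as the interface text tells. Its arguments: {"type":"object","properties":{"commands":{"type":"array"},"force":{"type":"number"}},"required":["commands"]}

```bash
ls; mkdir -p pics; cat > h.py <<'E'
import numpy as np, cv2
from bench import robot
from scipy.spatial.transform import Rotation as R
E
python3 - <<'E'
from h import *
s=robot.get_state();print({k:np.round(v,3).tolist() for k,v in s.items()})
print(R.from_quat(s['tcp_rot']).as_matrix().round(3), robot.pinch_z)
for n in ('side','top'):
    c=robot.capture(n);cv2.imwrite(f'pics/{n}0.png',c['img']);print({k:v for k,v in c.items() if k!='img'})
E
```

```text
pics
{'time': 0.0, 'q': [-1.376, 0.378, 0.08, 1.274, -0.0, 1.46], 'qvel': [0.001, -0.001, 0.0, -0.001, 0.0, -0.001], 'joint_efforts': [0.001, -46.361, 26.987, 0.021, -0.0, -0.0], 'tool_pos': [0.172, -0.548, 0.23], 'tcp_rot': [-0.107, 0.7, -0.698, 0.107], 'ft_force': [0.557, -0.369, -0.974], 'wrist_torque': [0.005, -0.026, 0.051], 'opening': 0.086}
[[-0.954 -0.     0.3  ]
 [-0.3    0.002 -0.954]
 [-0.    -1.    -0.002]] 0.0187
{'fov_y': 43.863569456705136, 'cx': 259.3142344446655, 'cy': 186.83217710961733, 'k1': -0.14841437681666772, 'rvec': array([ 0.60544109, -2.72361013,  1.10555159]), 'tvec': array([0.51215351, 0.23352651, 1.15624626])}
{'fov_y': 52.98790627095138, 'cx': 258.06037955970226, 'cy': 186.8362496849948, 'k1': 0.041048217121285195, 'rvec': array([ 2.1528898 , -2.17195506,  0.15152896]), 'tvec': array([0.04717888, 0.52553674, 0.99146088])}
```

View pics/side0.png

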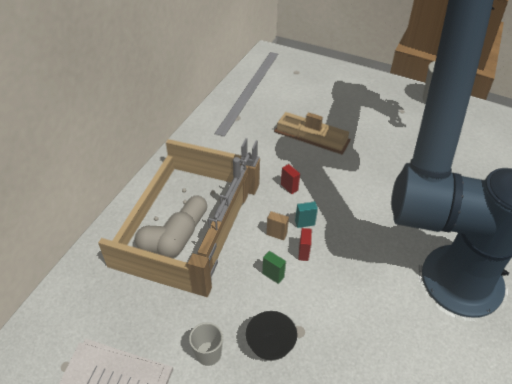

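View pics/top0.png

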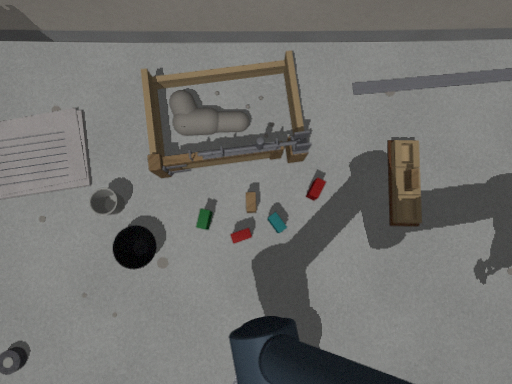

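The pale wood block is at side (278,225) and top (251,202). The blocks around it are red, teal, red and green, so they aren't meant. The rack is at side (312,131) and top (405,180).

```bash
cat >> h.py <<'E'
def cam(c):
    f=384/2/np.tan(np.radians(c['fov_y']/2))
    K=np.array([[f,0,c['cx']],[0,f,c['cy']],[0,0,1.]]);D=np.array([c['k1'],0,0,0,0.])
    return K,D,np.array(c['rvec']),np.array(c['tvec'])
def ray(c,uv):
    K,D,r,t=cam(c);p=cv2.undistortPoints(np.array([[uv]],float),K,D)[0,0]
    Rm=cv2.Rodrigues(r)[0];d=Rm.T@np.r_[p,1];return -Rm.T@t,d/np.linalg.norm(d)
def atz(c,uv,z):
    o,d=ray(c,uv);return o+d*(z-o[2])/d[2]
def proj(c,P):
    K,D,r,t=cam(c);return cv2.projectPoints(np.array(P,float).reshape(-1,3),r,t,K,D)[0][:,0]
def tri(c1,u1,c2,u2):
    o1,d1=ray(c1,u1);o2,d2=ray(c2,u2)
    A=np.c_[d1,-d2];x=np.linalg.lstsq(A,o2-o1,rcond=None)[0]
    a=o1+d1*x[0];b=o2+d2*x[1];return (a+b)/2,np.linalg.norm(a-b)
E
python3 - <<'E'
from h import *
import pickle
C={n:robot.capture(n) for n in('side','top')}
pickle.dump(C,open('C0.pkl','wb'))
for t in ['block','slot_mid','slot_small','slot_large','block_small','bolt_knob','keeper_lip','gate_hinge','gate_free_edge','bolt_nose']:
    r={}
    for n in C:
        try:r[n]=robot.search_frame(t,n)
        except Exception as e: r[n]=[];print(e)
        print(t,n,[(np.round(k['xy'],1).tolist(),round(k['confidence'],2)) for k in r[n][:4]])
    if r['side'] and r['top']:
        P,e=tri(C['side'],r['side'][0]['xy'],C['top'],r['top'][0]['xy']);print('   ',P.round(4),round(e,4))
for n,(x,y,w,h) in {'side':(160,90,200,200),'top':(140,110,300,130)}.items():
    s=4 if n=='side' else 2.6
    cv2.imwrite(f'pics/{n}_z.png',cv2.resize(C[n]['img'][y:y+h,x:x+w],None,fx=min(s,3),fy=min(s,3),interpolation=cv2.INTER_CUBIC))
im=C['top']['img'][125:235,380:430];cv2.imwrite('pics/rackt.png',cv2.resize(im,None,fx=5,fy=5,interpolation=cv2.INTER_CUBIC))
im=C['side']['img'][100:160,265:360];cv2.imwrite('pics/racks.png',cv2.resize(im,None,fx=7,fy=7,interpolation=cv2.INTER_CUBIC))
E
```

```text
block side [([275.8, 266.2], 0.88), ([276.3, 225.4], 0.85), ([288.8, 178.9], 0.67), ([302.8, 243.1], 0.66)]
block top [([247.2, 202.2], 0.8), ([242.2, 234.5], 0.72), ([204.0, 217.8], 0.59), ([278.7, 225.4], 0.55)]
    [ 0.4885  0.0717 -0.1362] 0.0232
slot_mid side [([290.3, 123.7], 0.74), ([312.3, 122.4], 0.32)]
slot_mid top [([405.7, 156.6], 0.8)]
    [ 0.6124 -0.3595  0.0178] 0.0098
slot_small side [([309.8, 134.3], 0.54)]
slot_small top [([397.3, 184.7], 0.88)]
    [ 0.5347 -0.3301  0.0241] 0.0099
slot_large side [([333.7, 138.4], 0.69), ([235.2, 170.3], 0.24)]
slot_large top [([406.6, 206.3], 0.94), ([297.2, 142.6], 0.34), ([224.7, 154.8], 0.23)]
    [ 0.4703 -0.3582  0.0115] 0.0046
block_small side [([312.2, 122.7], 0.66)]
block_small top [([409.7, 177.5], 0.55)]
    [ 0.5443 -0.3545  0.0509] 0.0016
bolt_knob side [([232.0, 172.7], 0.83)]
bolt_knob top [([257.3, 142.6], 0.82), ([209.2, 122.9], 0.66)]
    [0.6192 0.0454 0.1501] 0.0034
keeper_lip side [([181.6, 229.6], 0.66)]
keeper_lip top [([207.9, 124.3], 0.74)]
    [0.7003 0.1776 0.0284] 0.0027
gate_hinge side [([186.6, 222.7], 0.97), ([288.6, 122.9], 0.63)]
gate_hinge top [([211.0, 123.3], 0.97), ([254.7, 145.2], 0.66), ([250.3, 144.8], 0.47)]
    [0.6937 0.166  0.0488] 0.0038
gate_free_edge side [([223.2, 213.2], 0.78)]
gate_free_edge top [([225.3, 153.9], 0.59)]
    [0.605  0.126  0.0872] 0.002
bolt_nose side [([238.6, 170.4], 0.83)]
bolt_nose top [([403.8, 154.2], 0.48), ([261.2, 145.3], 0.25)]
    [ 0.7679 -0.4669 -0.3517] 0.1683
```

View pics/side_z.png

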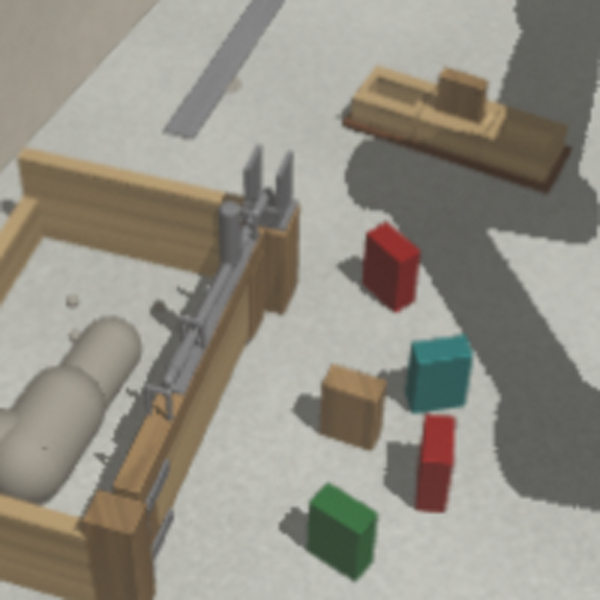

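View pics/top_z.png

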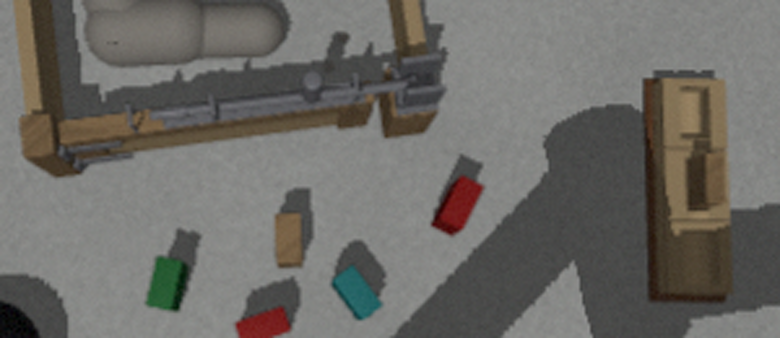

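View pics/rackt.png

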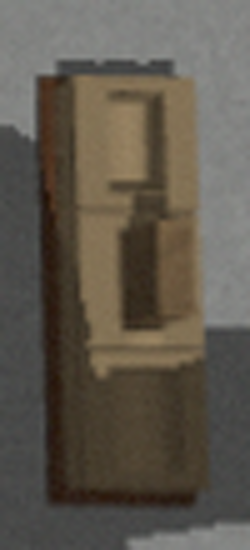

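View pics/racks.png

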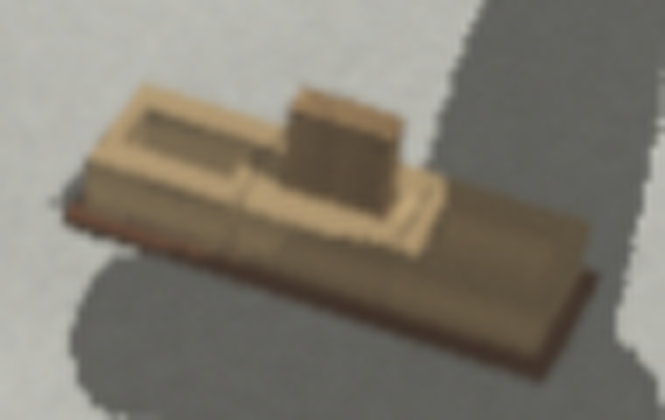

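```bash
cat >> h.py <<'E'
def ortho(c,x0,x1,y0,y1,z,ppm=4000):
    # rows: x decreasing downwards, cols: y decreasing rightwards
    nx,ny=int((x1-x0)*ppm),int((y1-y0)*ppm)
    X=x1-(np.arange(nx)+.5)/ppm;Y=y1-(np.arange(ny)+.5)/ppm
    P=np.stack([*np.meshgrid(X,Y,indexing='ij'),np.full((nx,ny),z)],-1)
    uv=proj(c,P.reshape(-1,3)).reshape(nx,ny,2).astype(np.float32)
    im=cv2.remap(c['img'],uv[...,0],uv[...,1],cv2.INTER_CUBIC)
    return im
def grid(im,x0,x1,y0,y1,ppm,step=.02):
    im=im.copy()
    for x in np.arange(np.ceil(x0/step)*step,x1,step):
        r=int((x1-x)*ppm);cv2.line(im,(0,r),(6,r),(0,0,255),1);cv2.putText(im,f'{x:.2f}',(8,r+3),0,.35,(0,0,255),1)
    for y in np.arange(np.ceil(y0/step)*step,y1,step):
        q=int((y1-y)*ppm);cv2.line(im,(q,0),(q,6),(0,0,255),1);cv2.putText(im,f'{y:.2f}',(q-12,16),0,.3,(0,0,255),1)
    return im
E
python3 - <<'E'
from h import *
import pickle
C=pickle.load(open('C0.pkl','rb'))
for n in C:
    b=(.44,.68,-.44,-.28)
    im=ortho(C[n],*b,.039,2400)
    im=np.clip(255*(im/255.)**.6,0,255).astype(np.uint8)
    cv2.imwrite(f'pics/ro_{n}.png',grid(im,*b,2400))
    b=(.47,.59,-.02,.14)
    im=ortho(C[n],*b,.07,4000);cv2.imwrite(f'pics/bo_{n}.png',grid(im,*b,4000))
a=[cv2.imread(f'pics/ro_{n}.png') for n in C];cv2.imwrite('pics/ro.png',np.hstack(a))
a=[cv2.imread(f'pics/bo_{n}.png') for n in C];cv2.imwrite('pics/bo.png',np.vstack(a)[:960])
print([x.shape for x in a])
E
```

```text
[(480, 640, 3), (480, 640, 3)]
```

View pics/ro.png

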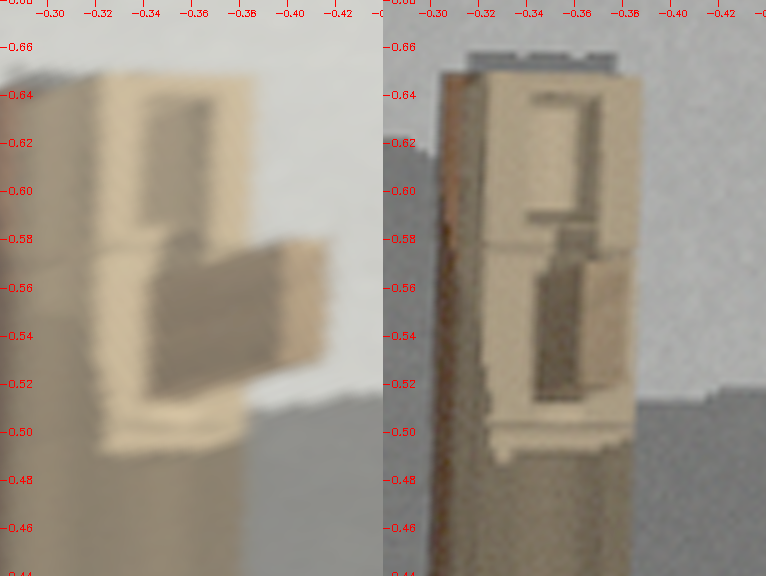

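View pics/bo_top.png

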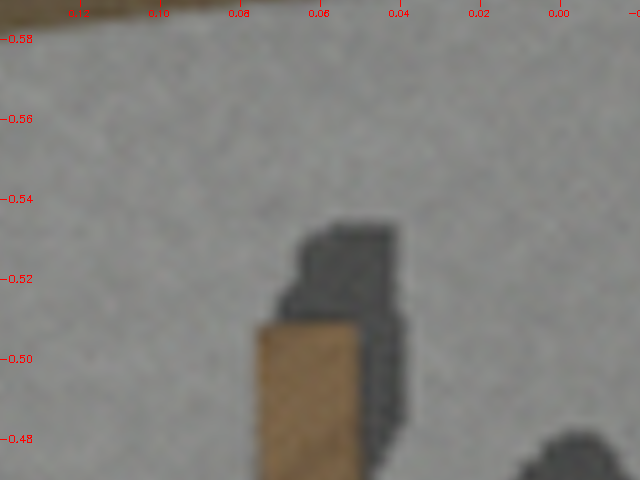

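View pics/bo_side.png

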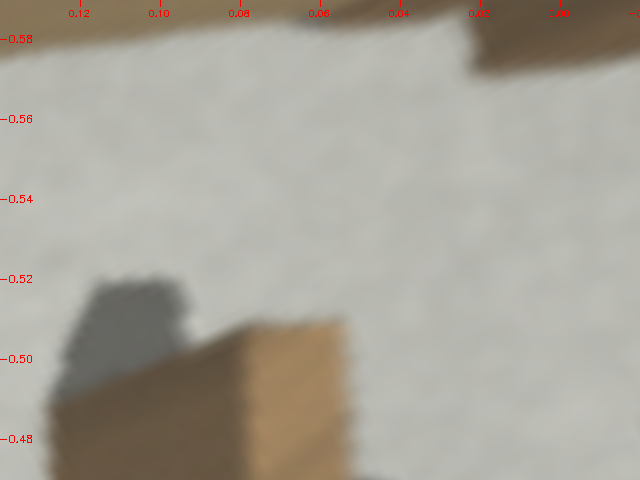

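```bash
python3 - <<'E'
from h import *
import pickle
C=pickle.load(open('C0.pkl','rb'))
A=[];B=[]
for n in C:
    b=(.565,.66,-.40,-.31)
    im=ortho(C[n],*b,.039,4200);A.append(grid(im,*b,4200,.01))
    b=(.435,.53,.03,.12)
    im=ortho(C[n],*b,.07,4200);B.append(grid(im,*b,4200,.01))
    b=(.42,.51,-.40,-.31)
    im=ortho(C[n],*b,.039,4200); im=np.clip((im.astype(float)-40)*2.2,0,255).astype(np.uint8)
    cv2.imwrite(f'pics/near_{n}.png',grid(im,*b,4200,.01))
cv2.imwrite('pics/A.png',np.hstack(A));cv2.imwrite('pics/B.png',np.hstack(B))
cv2.imwrite('pics/N.png',np.hstack([cv2.imread(f'pics/near_{n}.png') for n in C]))
E
```

```text
(no output)
```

View pics/A.png

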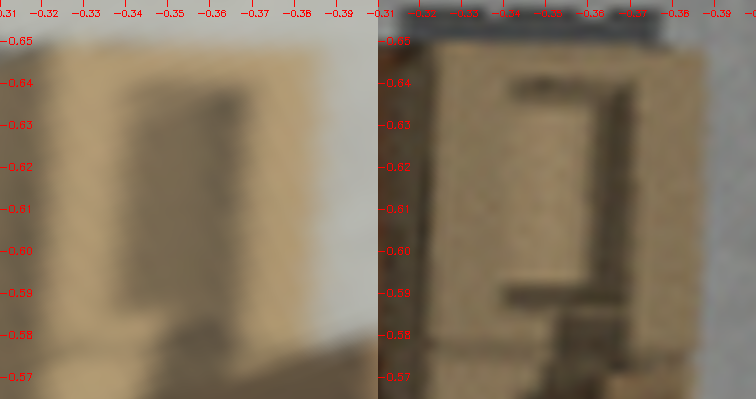

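View pics/B.png

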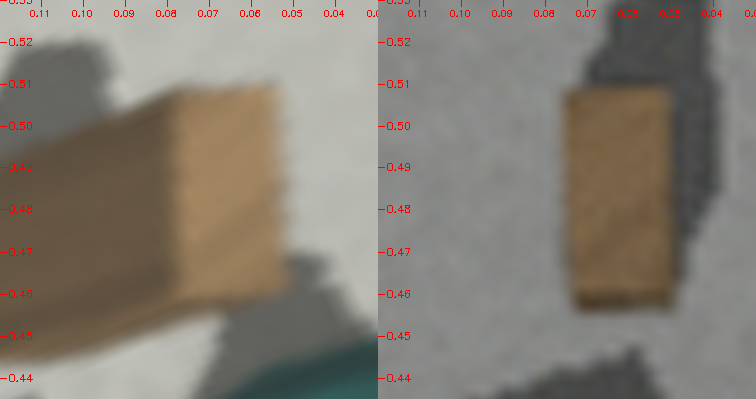

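View pics/N.png

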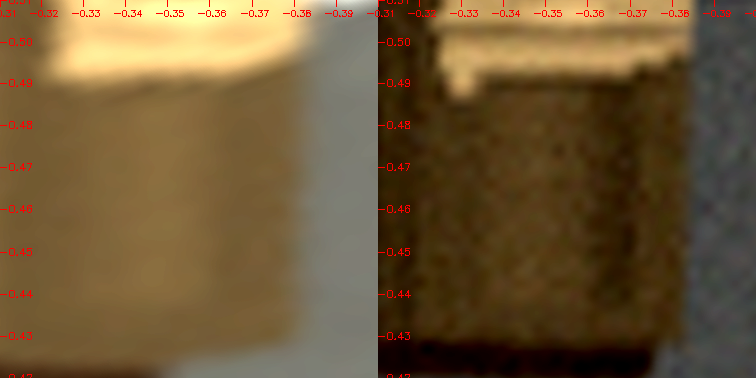

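```bash
cat >> h.py <<'E'
def Rj(deg):
    a=np.radians(deg);z=np.array([np.cos(a),np.sin(a),0]);y=np.array([0,0,-1.]);return R.from_matrix(np.c_[np.cross(y,z),y,z])
def plan(wps,op,maxs=3.9,maxt=6.8,calls=99,quiet=False):
    """wps: list of (pos, jawdeg). prints rows of remaining path from current state"""
    s=robot.get_state();p=np.array(s['tool_pos']);r=R.from_quat(s['tcp_rot']);rows=[]
    for w in wps:
        P,j=np.array(w[0],float),w[1];ms=w[2] if len(w)>2 else maxs
        T=Rj(j)
        n=max(int(np.ceil(np.linalg.norm(P-p)*100/ms-1e-6)),int(np.ceil(np.degrees((r.inv()*T).magnitude())/maxt)),1)
        p0=p.copy()
        for k in range(n):
            # rotation
            full=(r.inv()*T).as_rotvec();turn=full/(n-k)
            sh=r.inv().apply((P-p)/(n-k))*100
            row=np.r_[np.degrees(turn).round(1),sh.round(2)]
            rows.append(np.r_[row,op]);
            p=p+r.apply(row[3:6])/100;r=r*R.from_rotvec(np.radians(row[:3]))
    while len(rows)%8: rows.append(np.r_[np.zeros(6),op])
    for i in range(0,len(rows),8):print(','.join('%g'%v for q in rows[i:i+8] for v in q));print()
    return rows
def st():
    s=robot.get_state();print('t',round(s['time'],2),'pos',np.round(s['tool_pos'],4),'jaw',round(np.degrees(np.arctan2(*R.from_quat(s['tcp_rot']).as_matrix()[[1,0],2])),1),'down',R.from_quat(s['tcp_rot']).as_matrix()[:,1].round(3),'F',np.round(s['ft_force'],1),'op',round(s['opening'],4),'q',np.round(s['q'],2))
E
python3 - <<'E'
from h import *
plan([((.33,-.23,.22),10),((.4847,.0635,.14),91.3)],8.5)
E
```

```text
-0,-6.3,0,-1.89,0.09,-1.97,8.5,-0,-6.4,0,-2.1,0.09,-1.76,8.5,-0,-6.3,0,-2.28,0.09,-1.51,8.5,-0,-6.4,0,-2.43,0.09,-1.25,8.5,-0,-6.3,0,-2.55,0.09,-0.97,8.5,-0,-6.4,0,-2.65,0.09,-0.69,8.5,-0,-6.3,0,-2.71,0.08,-0.39,8.5,-0,-6.4,0,-2.73,0.09,-0.09,8.5

-0,-6.3,0,-2.72,0.08,0.22,8.5,-0,-6.4,0,-2.68,0.09,0.51,8.5,-0,-6.3,0,-2.61,0.08,0.81,8.5,-0,-6.4,0,-2.51,0.09,1.1,8.5,-0,-6.3,0,-2.36,0.08,1.36,8.5,0,-6.8,0,-2.19,0.67,1.69,8.5,0,-6.8,0,-1.97,0.67,1.94,8.5,0,-6.8,0,-1.73,0.67,2.16,8.5

0,-6.8,0,-1.46,0.67,2.35,8.5,0,-6.8,0,-1.17,0.66,2.51,8.5,0,-6.8,0,-0.86,0.67,2.63,8.5,0,-6.8,0,-0.55,0.66,2.71,8.5,0,-6.7,0,-0.22,0.67,2.75,8.5,0,-6.8,0,0.1,0.66,2.76,8.5,0,-6.7,0,0.42,0.67,2.73,8.5,0,-6.8,0,0.74,0.66,2.67,8.5

0,-6.7,0,1.05,0.67,2.56,8.5,0,0,0,0,0,0,8.5,0,0,0,0,0,0,8.5,0,0,0,0,0,0,8.5,0,0,0,0,0,0,8.5,0,0,0,0,0,0,8.5,0,0,0,0,0,0,8.5,0,0,0,0,0,0,8.5
```

Emit:
servo_tool(
  commands=[0,-6.3,0,-1.9,0.1,-2,5,0,-6.3,0,-2.1,0.1,-1.75,5,0,-6.3,0,-2.3,0.1,-1.5,5,0,-6.3,0,-2.45,0.1,-1.25,5,0,-6.3,0,-2.55,0.1,-1,5,0,-6.3,0,-2.65,0.1,-0.7,5,0,-6.3,0,-2.7,0.1,-0.4,5,0,-6.3,0,-2.75,0.1,-0.1,5],
)

```text
time: 1.87
tool_pos: [0.2684, -0.3487, 0.2217]
tcp_rot: [0.405, -0.579, 0.582, -0.403]
ft_force: [1.3, 0.5, 0.9]
opening: 0.0503
```

```bash
python3 - <<'E'
from h import *
st()
plan([((.33,-.23,.22),10),((.4847,.0635,.14),91.3)],5)
E
```

```text
t 1.87 pos [ 0.2684 -0.3487  0.2217] jaw -20.3 down [ 0.001 -0.005 -1.   ] F [1.3 0.5 0.9] op 0.0503 q [-1.06  0.1  -0.3   1.16 -0.    0.87]
-0,-6.1,0.1,-2.65,0.02,0.33,5,-0,-6.1,0,-2.6,0.03,0.61,5,-0,-6,0.1,-2.53,0.03,0.89,5,-0,-6.1,0.1,-2.42,0.03,1.15,5,-0.1,-6,0,-2.28,0.03,1.39,5,0,-6.8,-0,-2.19,0.67,1.69,5,0,-6.8,-0,-1.97,0.67,1.94,5,0,-6.8,-0,-1.72,0.67,2.16,5

0,-6.8,-0,-1.46,0.66,2.35,5,0,-6.8,-0,-1.17,0.67,2.51,5,0,-6.8,-0,-0.86,0.66,2.63,5,0,-6.8,-0,-0.55,0.67,2.71,5,0,-6.7,-0,-0.22,0.66,2.76,5,0,-6.8,-0,0.1,0.67,2.76,5,0,-6.7,-0,0.43,0.66,2.73,5,0,-6.8,-0,0.74,0.67,2.66,5

0,-6.7,-0,1.05,0.66,2.56,5,0,0,0,0,0,0,5,0,0,0,0,0,0,5,0,0,0,0,0,0,5,0,0,0,0,0,0,5,0,0,0,0,0,0,5,0,0,0,0,0,0,5,0,0,0,0,0,0,5
```

Emit:
servo_tool(
  commands=[0,-6.1,0,-2.65,0,0.3,5,0,-6.1,0,-2.6,0,0.6,5,0,-6.1,0,-2.5,0,0.9,5,0,-6.1,0,-2.4,0,1.15,5,0,-6.1,0,-2.3,0,1.4,5,0,-6.8,0,-2.2,0.65,1.7,5,0,-6.8,0,-2,0.65,1.95,5,0,-6.8,0,-1.7,0.65,2.15,5],
)

```text
time: 2.53
tool_pos: [0.3687, -0.1454, 0.2033]
tcp_rot: [0.623, -0.333, 0.341, -0.62]
ft_force: [0.8, 0.3, -0.3]
opening: 0.0499
```

Emit:
servo_tool(
  commands=[0,-6.8,0,-1.45,0.65,2.35,5,0,-6.8,0,-1.15,0.65,2.5,5,0,-6.8,0,-0.85,0.65,2.6,5,0,-6.8,0,-0.55,0.65,2.7,5,0,-6.8,0,-0.2,0.65,2.75,5,0,-6.8,0,0.1,0.65,2.75,5,0,-6.8,0,0.4,0.65,2.7,5,0,-6.8,0,0.75,0.65,2.65,5],
)

```text
time: 3.2
tool_pos: [0.4629, 0.0661, 0.1497]
tcp_rot: [0.711, 0.007, 0.003, -0.703]
ft_force: [-0.2, 0.5, -0.1]
opening: 0.0499
```

```bash
python3 - <<'E'
from h import *
st()
plan([((.4847,.0635,.10),91.3),((.4847,.0635,.033),91.3,2)],5)
E
```

```text
t 3.2 pos [0.4629 0.0661 0.1497] jaw 90.3 down [ 0.014 -0.012 -1.   ] F [-0.2  0.5 -0.1] op 0.0499 q [ 0.01  0.2  -0.39  0.98 -0.01  0.01]
0.3,-0.5,0.4,1.05,2.5,-0.1,5,0.4,-0.5,0.4,1.08,2.5,-0.13,5,-0,0,0,-0,1.67,-0,5,-0,0,0,-0,1.68,-0,5,-0,0,0,-0,1.67,-0,5,-0,0,0,-0,1.68,-0,5,0,0,0,0,0,0,5,0,0,0,0,0,0,5
```

Emit:
servo_tool(
  commands=[0.3,-0.5,0.4,1.1,2.5,0,5,0.3,-0.5,0.4,1.1,2.5,-0.1,5,0,0,0,0,1.7,0,5,0,0,0,0,1.7,0,5,0,0,0,0,1.6,0,5,0,0,0,0,1.6,0,5,0,0,0,0,0,0,5,0,0,0,0,0,0,5],
  force=30,
)

```text
time: 3.87
tool_pos: [0.4917, 0.0726, 0.0299]
tcp_rot: [-0.707, -0.017, 0.012, 0.707]
ft_force: [0.0, -0.2, 1.5]
opening: 0.0497
```

```bash
python3 - <<'E'
from h import *
st()
plan([((.4847,.0635,.033),91.3,2)],5)
C={n:robot.capture(n) for n in('side','top')}
a=C['side']['img'][150:300,220:370];b=C['top']['img'][150:270,200:320]
cv2.imwrite('pics/g1.png',np.hstack([cv2.resize(a,(400,400),interpolation=2),cv2.resize(b,(400,400),interpolation=2)]))
E
```

```text
t 3.87 pos [0.4917 0.0726 0.0299] jaw 92.3 down [ 0.006  0.001 -1.   ] F [ 0.  -0.2  1.5] op 0.0497 q [ 0.02  0.38 -0.48  0.7   0.   -0.02]
-0.1,1,0.4,-0.73,-0.31,-0.88,5,0,0,0,0,0,0,5,0,0,0,0,0,0,5,0,0,0,0,0,0,5,0,0,0,0,0,0,5,0,0,0,0,0,0,5,0,0,0,0,0,0,5,0,0,0,0,0,0,5
```

View pics/g1.png

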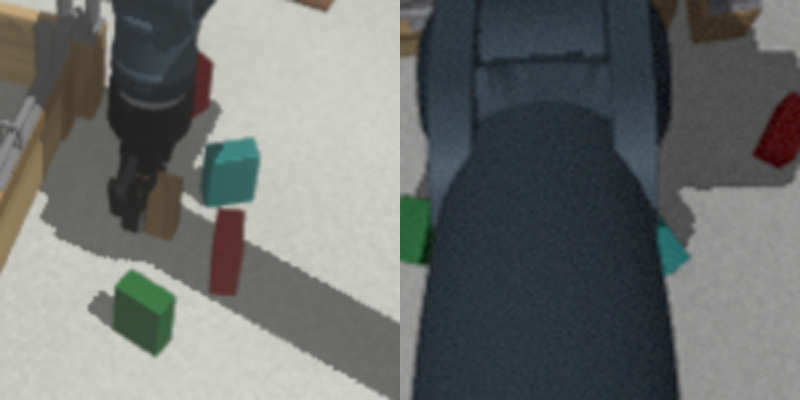

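The visible +y finger, at crop (130,190), sits beside the block at (163,205). The tool overshot by about 7–9 mm, so I'll correct that and then close.

Emit:
servo_tool(
  commands=[0,-0.5,0.3,-0.4,-0.2,-0.5,5,0,-0.5,0,-0.3,-0.1,-0.4,5,0,0,0,0,0,0,5,0,0,0,0,0,0,2,0,0,0,0,0,0,2,0,0,0,0,0,0,2,0,0,0,0,0,0,2,0,0,0,0,0,0,2],
  force=30,
)

```text
time: 4.63
tool_pos: [0.4884, 0.0619, 0.0388]
tcp_rot: [-0.707, -0.025, 0.017, 0.707]
ft_force: [-0.7, 0.8, -1.3]
opening: 0.0257
```

```bash
python3 - <<'E'
from h import *
st()
E
```

```text
t 4.63 pos [0.4884 0.0619 0.0388] jaw 93.4 down [ 0.01   0.001 -1.   ] F [-0.7  0.8 -1.3] op 0.0257 q [-0.    0.36 -0.49  0.72  0.   -0.06]
```

```bash
python3 - <<'E'
from h import *
plan([((.49,.055,.10),93.4,3),((.52,-.03,.17),92,3),((.616,-.353,.17),88.5,3.0)],2)
E
```

```text
-0,-0,0.2,0.06,-2.04,-0.23,2,-0,-0,0.2,0.05,-2.04,-0.23,2,-0,-0,0.2,0.05,-2.04,-0.23,2,-0,0.3,0,0.62,-1.75,-2.17,2,-0,0.4,0,0.63,-1.75,-2.16,2,-0,0.3,-0,0.65,-1.75,-2.16,2,-0,0.4,-0,0.66,-1.75,-2.15,2,-0,0.3,-0,0.71,-0,-2.72,2

-0,0.3,-0,0.72,-0,-2.71,2,-0,0.3,-0,0.73,-0,-2.71,2,-0,0.3,-0,0.75,-0,-2.71,2,-0,0.3,-0,0.76,-0,-2.7,2,-0,0.3,-0,0.78,-0,-2.7,2,-0,0.3,-0,0.79,-0,-2.69,2,-0,0.3,-0,0.81,-0,-2.69,2,-0,0.3,-0,0.82,-0,-2.69,2

-0,0.3,-0,0.83,-0,-2.68,2,-0,0.2,-0,0.85,-0,-2.68,2,-0,0.3,-0,0.85,-0.01,-2.68,2,0,0,0,0,0,0,2,0,0,0,0,0,0,2,0,0,0,0,0,0,2,0,0,0,0,0,0,2,0,0,0,0,0,0,2
```

Emit:
servo_tool(
  commands=[0,0,0.2,0,-2,0,2,0,0,0.2,0,-2,-0.2,2,0,0,0.2,0,-2,-0.2,2,0,0.3,0,0.6,-1.75,-2,2,0,0.3,0,0.6,-1.75,-2.2,2,0,0.3,0,0.65,-1.75,-2.2,2,0,0.3,0,0.65,-1.75,-2.2,2,0,0.3,0,0.7,0,-2.7,2],
)

```text
time: 5.3
tool_pos: [0.5215, -0.052, 0.1705]
tcp_rot: [-0.706, -0.011, 0.02, 0.708]
ft_force: [0.6, 0.1, -0.0]
opening: 0.0255
```

Emit:
servo_tool(
  commands=[0,0.3,0,0.7,0,-2.7,2,0,0.3,0,0.7,0,-2.7,2,0,0.3,0,0.75,0,-2.7,2,0,0.3,0,0.75,0,-2.7,2,0,0.3,0,0.8,0,-2.7,2,0,0.3,0,0.8,0,-2.7,2,0,0.3,0,0.8,0,-2.7,2,0,0.3,0,0.8,0,-2.7,2],
)

```text
time: 5.97
tool_pos: [0.5905, -0.276, 0.1694]
tcp_rot: [-0.706, 0.003, 0.004, 0.708]
ft_force: [0.8, 0.5, -1.8]
opening: 0.0252
```

```bash
python3 - <<'E'
from h import *
st()
plan([((.616,-.353,.15),88.5,2.5)],2)
E
```

```text
t 5.97 pos [ 0.5905 -0.276   0.1694] jaw 90.1 down [-0.011  0.003 -1.   ] F [ 0.8  0.5 -1.8] op 0.0252 q [-0.53  0.57  0.22  1.24 -0.   -0.53]
-0,0.4,-0.2,0.64,0.47,-1.93,2,-0.1,0.4,-0.1,0.65,0.48,-1.92,2,-0,0.4,-0.2,0.67,0.48,-1.92,2,-0.1,0.4,-0.1,0.67,0.48,-1.91,2,0,0,0,0,0,0,2,0,0,0,0,0,0,2,0,0,0,0,0,0,2,0,0,0,0,0,0,2
```

Emit:
servo_tool(
  commands=[0,0.4,-0.2,0.6,0.5,-2.1,2,0,0.4,-0.2,0.6,0.5,-2,2,0,0.4,-0.2,0.6,0.5,-1.5,2,0,0.4,-0.1,0.2,0.3,-0.6,2,0,0,0,0,0,0,2,0,0,0,0,0,0,2,0,0,0,0,0,0,2,0,0,0,0,0,0,2],
)

```text
time: 6.63
tool_pos: [0.6098, -0.3447, 0.1457]
tcp_rot: [-0.705, 0.013, -0.01, 0.709]
ft_force: [0.0, -0.0, -0.6]
opening: 0.0251
```

```bash
python3 - <<'E'
from h import *
import pickle
st()
C={n:robot.capture(n) for n in('side','top')}
pickle.dump(C,open('C1.pkl','wb'))
a=C['side']['img'][70:190,240:390];b=C['top']['img'][100:240,330:470]
cv2.imwrite('pics/g2.png',np.hstack([cv2.resize(a,(500,400),interpolation=2),cv2.resize(b,(300,300),interpolation=2).repeat(1,0) if 0 else cv2.resize(b,(300,400),interpolation=2)]))
E
```

```text
t 6.63 pos [ 0.6098 -0.3447  0.1457] jaw 88.1 down [-0.003  0.006 -1.   ] F [ 0.  -0.  -0.6] op 0.0251 q [-0.61  0.68  0.36  1.25  0.   -0.57]
```

View pics/g2.png

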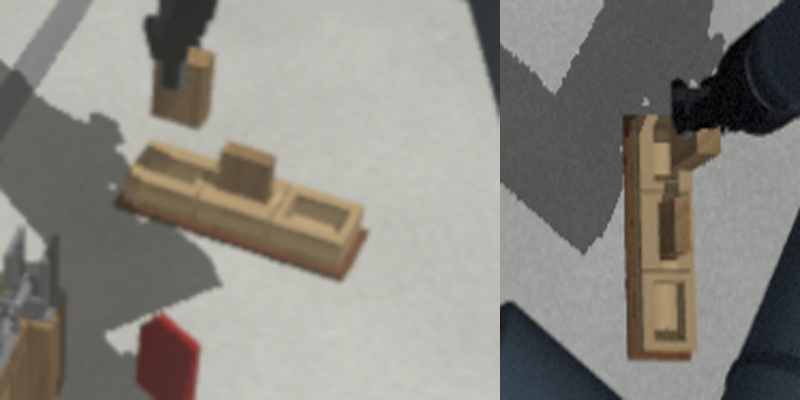

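```bash
python3 - <<'E'
from h import *
import pickle
C=pickle.load(open('C1.pkl','rb'))
for nm,b,z in (('A',(.565,.66,-.40,-.31),.039),('N',(.42,.51,-.40,-.31),.039),('T',(.56,.66,-.40,-.30),.177),('U',(.56,.66,-.40,-.30),.107)):
    cv2.imwrite(f'pics/1{nm}.png',np.hstack([grid(ortho(C[n],*b,z,3900),*b,3900,.01) for n in C]))
E
```

```text
(no output)
```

View pics/1N.png

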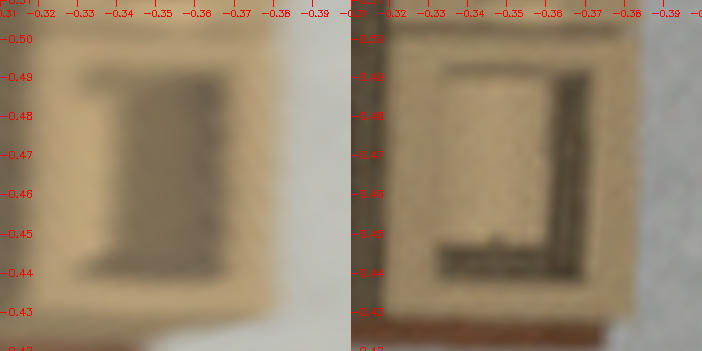

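View pics/1A.png

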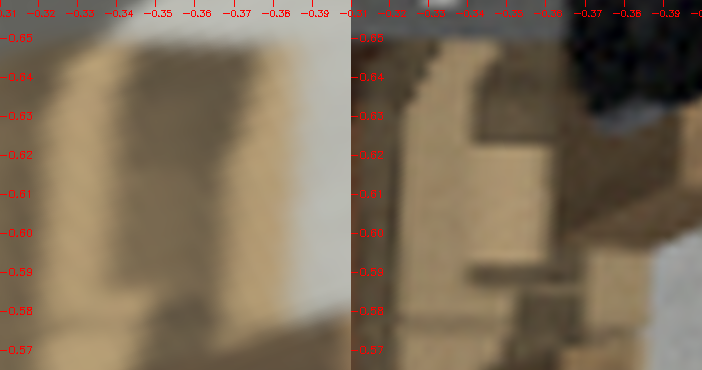

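View pics/1T.png

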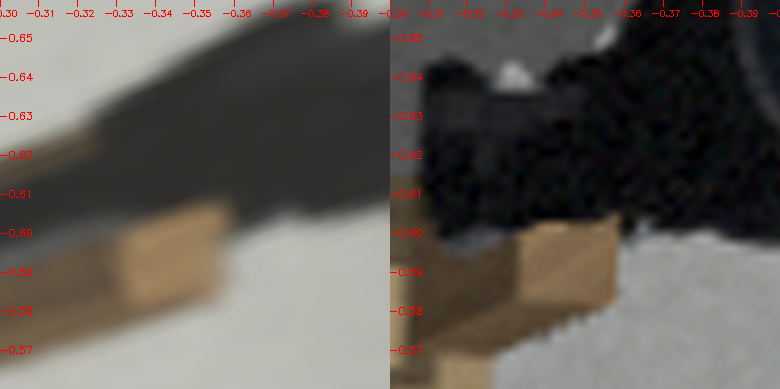

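View pics/1U.png

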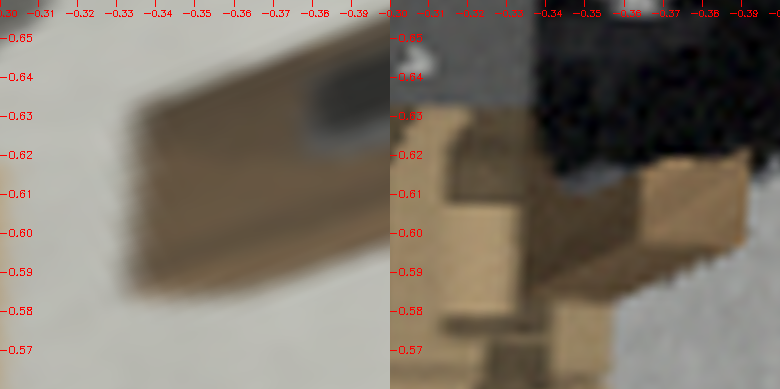

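Far opening is about 30 mm wide (y −0.337 to −0.368), so that is slot_mid. The near one is about 38 mm (−0.333 to −0.371), so that is slot_large. The held block is centred on the TCP in y and about 2.6 mm nearer in x. I'll align it over the far slot.

Emit:
servo_tool(
  commands=[0,0,0,0.3,0.5,-0.4,2,0,0,0,0.3,1.2,-0.4,2,0,0,0,0,1.5,0,2,0,0,0,0,1.3,0,2,0,0,0,0,0.5,0,2,0,0,0,0,0,0,2,0,0,0,0,0,0,2,0,0,0,0,0,0,2],
)

```text
time: 7.4
tool_pos: [0.6178, -0.3522, 0.0927]
tcp_rot: [-0.706, 0.011, -0.01, 0.708]
ft_force: [-0.2, -0.5, -1.8]
opening: 0.0256
```

```bash
python3 - <<'E'
from h import *
import pickle
st()
C={n:robot.capture(n) for n in('side','top')}
pickle.dump(C,open('C2.pkl','wb'))
s=robot.get_state();zt=s['tool_pos'][2]-.0388
for nm,b,z in (('A',(.565,.66,-.40,-.31),.039),('T',(.565,.66,-.40,-.31),zt+.07),('U',(.565,.66,-.40,-.31),zt)):
    cv2.imwrite(f'pics/2{nm}.png',np.hstack([grid(ortho(C[n],*b,z,3900),*b,3900,.01) for n in C]))
cv2.imwrite('pics/2.png',np.vstack([cv2.imread(f'pics/2{k}.png') for k in 'TU'])[:])
E
```

```text
t 7.4 pos [ 0.6178 -0.3522  0.0927] jaw 88.3 down [-0.     0.004 -1.   ] F [-0.2 -0.5 -1.8] op 0.0256 q [-0.61  0.72  0.3   1.15  0.   -0.58]
```

View pics/2T.png

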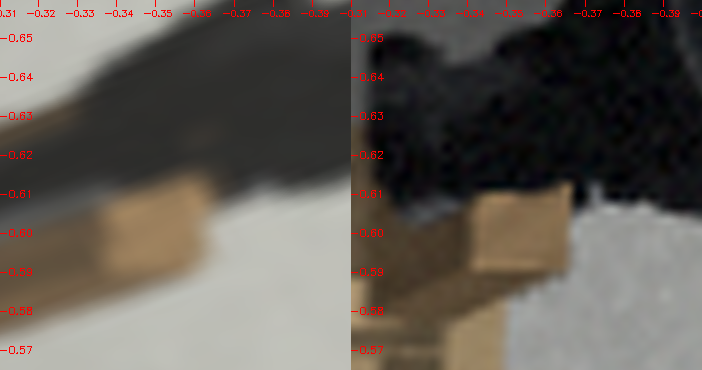

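View pics/2A.png

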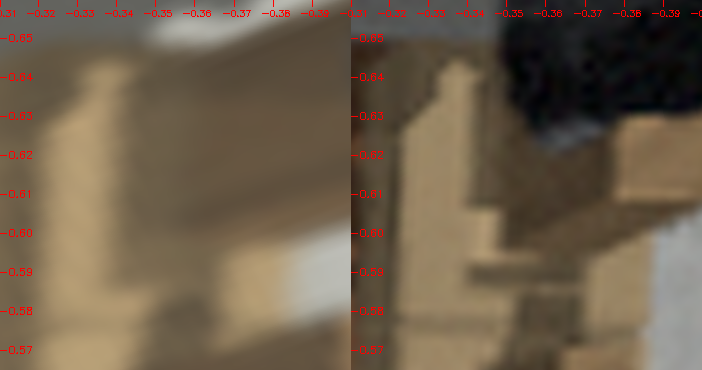

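View pics/2U.png

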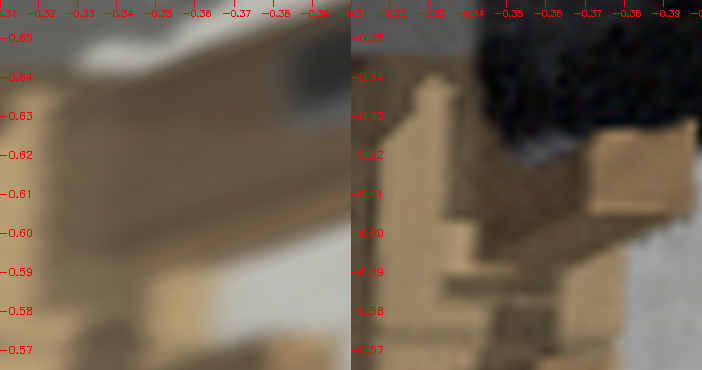

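Emit:
servo_tool(
  commands=[0,0,0,-0.15,0,-0.1,2,0,0,0,0,0.5,0,2,0,0,0,0,0.6,0,2,0,0,0,0,0.6,0,2,0,0,0,0,0.3,0,2,0,0,0,0,0,0,2,0,0,0,0,0,0,2,0,0,0,0,0,0,2],
)

```text
time: 8.17
tool_pos: [0.6186, -0.355, 0.077]
tcp_rot: [0.708, -0.008, 0.013, -0.707]
ft_force: [0.8, -0.0, 0.3]
opening: 0.0254
```

```bash
python3 - <<'E'
from h import *
st()
E
```

```text
t 8.17 pos [ 0.6186 -0.355   0.077 ] jaw 88.3 down [ 0.007 -0.001 -1.   ] F [ 0.8 -0.   0.3] op 0.0254 q [-0.61  0.73  0.27  1.1   0.   -0.58]
```

```bash
cat >> h.py <<'E'
def avg(n=5):
    P=[];F=[]
    for i in range(n):
        c=robot.capture('side' if i%2 else 'top');s=robot.get_state();P.append(s['tool_pos']);F.append(s['ft_force'])
    P=np.array(P);print('mean',P.mean(0).round(4),'sd',P.std(0).round(4),'F',np.mean(F,0).round(1));return P.mean(0)
E
python3 - <<'E'
from h import *
import pickle
avg(6)
C={n:robot.capture(n) for n in('side','top')}
pickle.dump(C,open('C3.pkl','wb'))
s=robot.get_state();zt=.0770-.0388
for nm,b,z in (('A',(.565,.66,-.40,-.31),.039),('T',(.565,.66,-.40,-.31),zt+.07)):
    cv2.imwrite(f'pics/3{nm}.png',np.hstack([grid(ortho(C[n],*b,z,3900),*b,3900,.01) for n in C]))
E
```

```text
mean [ 0.6186 -0.3551  0.077 ] sd [0. 0. 0.] F [-0.9  0.2  1.6]
```

View pics/3A.png

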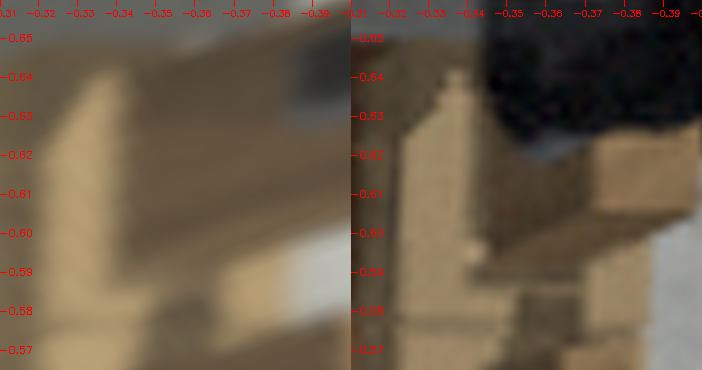

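View pics/3T.png

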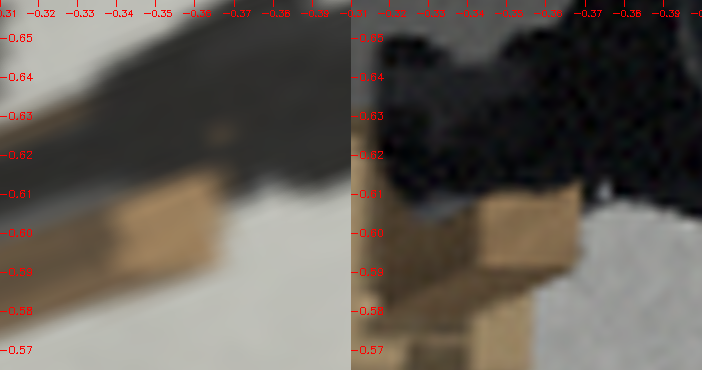

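Emit:
servo_tool(
  commands=[0,0,0,-0.1,0,0.05,2,0,0,0,-0.1,0,0,2,0,0,0,0,0.15,0,2,0,0,0,0,0.15,0,2,0,0,0,0,0.15,0,2,0,0,0,0,0.15,0,2,0,0,0,0,0.15,0,2,0,0,0,0,0.15,0,2],
)

```text
time: 9.23
tool_pos: [0.6158, -0.3539, 0.065]
tcp_rot: [-0.707, 0.009, -0.012, 0.707]
ft_force: [0.0, 0.3, -1.1]
opening: 0.0256
```

```bash
python3 - <<'E'
from h import *
avg(1);st()
E
```

```text
mean [ 0.6156 -0.3538  0.0645] sd [0. 0. 0.] F [ 0.  -0.9 -1.5]
t 9.28 pos [ 0.6156 -0.3538  0.0645] jaw 88.3 down [ 0.005  0.001 -1.   ] F [ 0.  -0.9 -1.5] op 0.0256 q [-0.61  0.73  0.24  1.08  0.   -0.58]
```

No contact force, with the bottom at about 0.026, so the block is inside the pocket. Continuing down.

Emit:
servo_tool(
  commands=[0,0,0,0,0.15,0,2,0,0,0,0,0.2,0,2,0,0,0,0,0.2,0,2,0,0,0,0,0.2,0,2,0,0,0,0,0.15,0,2,0,0,0,0,0.15,0,2,0,0,0,0,0.1,0,2,0,0,0,0,0.1,0,2],
)

```text
time: 9.95
tool_pos: [0.6159, -0.3539, 0.0522]
tcp_rot: [-0.707, 0.008, -0.012, 0.707]
ft_force: [-3.2, 2.0, 9.2]
opening: 0.0254
```

```bash
python3 - <<'E'
from h import *
avg(1);st()
E
```

```text
mean [ 0.6159 -0.3539  0.0522] sd [0. 0. 0.] F [-1.4  0.7  4.7]
t 10.0 pos [ 0.6159 -0.3539  0.0522] jaw 88.3 down [ 0.005 -0.    -1.   ] F [-1.4  0.7  4.7] op 0.0256 q [-0.61  0.74  0.22  1.05  0.   -0.58]
```

Floor reached (TCP 0.052, 5–9 N). Releasing and lifting.

Emit:
servo_tool(
  commands=[0,0,0,0,0,0,4.5,0,0,0,0,0,0,4.5,0,0,0,0,0,0,4.5,0,0,0,0,-0.5,0,4.5,0,0,0,0,-1.5,0,4.5,0,0,0,0,-2.5,0,4.5,0,0,0,0,-3,0,4.5,0,0,0,0,-3,0,4.5],
)

```text
time: 10.67
tool_pos: [0.6108, -0.3507, 0.1521]
tcp_rot: [-0.704, 0.013, -0.008, 0.71]
ft_force: [-0.7, 0.1, -0.1]
opening: 0.0451
```

Emit:
servo_tool(
  commands=[0,0,0,-1.5,-3,1,4.5,0,0,0,-1.5,-3,2,4.5,0,0,0,-2.5,-3,2.5,4.5,0,0,0,-2.5,-2,2.5,4.5,0,0,0,-3,0,2.5,4.5,0,0,0,-3,0,2,4.5,0,0,0,-2,0,1,4.5,0,0,0,-1,0,0,4.5],
)

```text
time: 11.33
tool_pos: [0.4473, -0.2121, 0.275]
tcp_rot: [0.708, -0.006, 0.014, -0.706]
ft_force: [0.2, -0.3, 0.4]
opening: 0.045
```

```bash
python3 - <<'E'
from h import *
import pickle
st()
C={n:robot.capture(n) for n in('side','top')}
pickle.dump(C,open('C4.pkl','wb'))
for t in ['bolt_knob','block']:
    for n in C:
        r=robot.search_frame(t,n);print(t,n,[(np.round(k['xy'],1).tolist(),round(k['confidence'],2)) for k in r[:6]])
a=C['side']['img'][70:190,240:390];b=C['top']['img'][120:240,340:450]
cv2.imwrite('pics/g4.png',np.hstack([cv2.resize(a,(440,400),interpolation=2),cv2.resize(b,(360,400),interpolation=2)]))
a=C['side']['img'][130:250,150:300];b=C['top']['img'][90:190,140:330]
cv2.imwrite('pics/p4s.png',cv2.resize(a,None,fx=5,fy=5,interpolation=2));cv2.imwrite('pics/p4t.png',cv2.resize(b,None,fx=4.2,fy=4.2,interpolation=2))
E
```

```text
t 11.33 pos [ 0.4473 -0.2121  0.275 ] jaw 88.3 down [ 0.011 -0.002 -1.   ] F [ 0.2 -0.3  0.4] op 0.045 q [-0.57  0.19 -0.06  1.31  0.   -0.54]
bolt_knob side [([233.0, 172.7], 0.74)]
bolt_knob top [([256.2, 144.0], 0.62)]
block side [([291.5, 115.7], 0.79), ([307.2, 214.6], 0.71), ([303.6, 245.3], 0.64), ([274.4, 267.6], 0.57), ([288.9, 125.4], 0.52)]
block top [([202.3, 217.6], 0.86), ([278.2, 222.9], 0.78), ([405.4, 150.1], 0.68), ([241.8, 233.8], 0.52), ([314.7, 186.7], 0.5)]
```

View pics/g4.png

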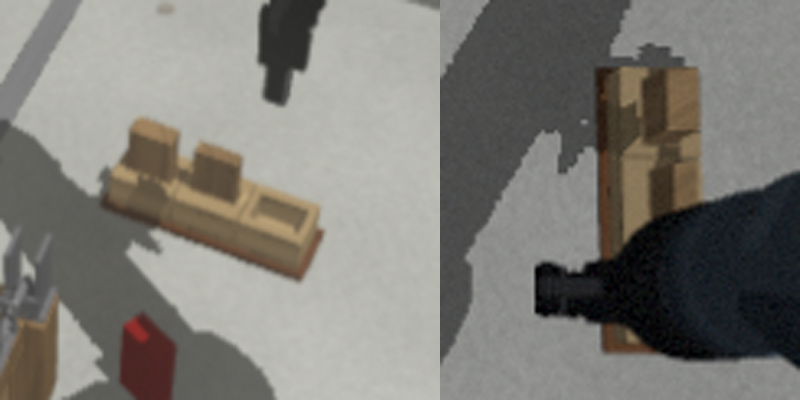

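View pics/p4s.png

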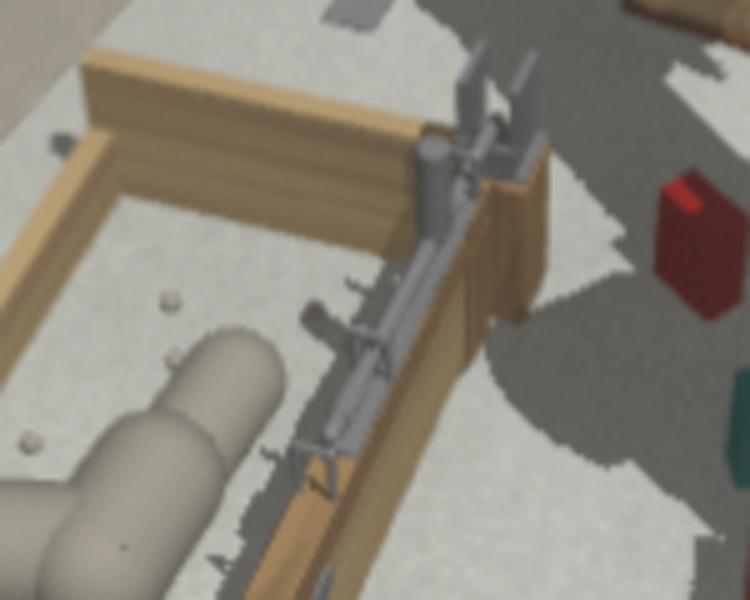

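View pics/p4t.png

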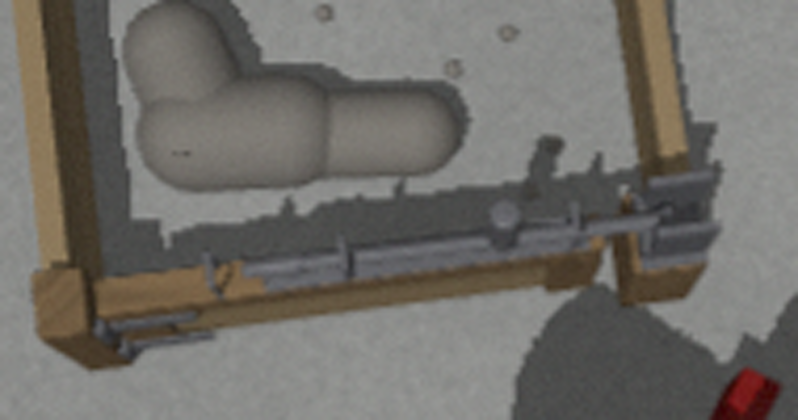

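Both views show the block upright in the far pocket, level with its neighbour and let go. The knob's top is at about side (236.5,159) and top (259.7,140.3). Now I'll measure it and the gate line.

```bash
python3 - <<'E'
from h import *
import pickle
C=pickle.load(open('C4.pkl','rb'));s,t=C['side'],C['top']
P=lambda x,y:((x+.5)/4.2-.5+140,(y+.5)/4.2-.5+90)
S=lambda x,y:((x+.5)/5-.5+150,(y+.5)/5-.5+130)
k,e=tri(s,S(433,146),t,P(504,212));print('knob',k,e)
a=atz(t,P(250,283),.125);b=atz(t,P(545,247),.125);print(a,b,np.degrees(np.arctan2(b[0]-a[0],b[1]-a[1])))
# gate top front edge
a=atz(t,P(135,318),.125);b=atz(t,P(545,268),.125);print('front',a,b,np.degrees(np.arctan2(b[0]-a[0],b[1]-a[1])))
a=atz(t,P(210,258),.16);b=atz(t,P(574,208),.16);print('guides',a,b,np.degrees(np.arctan2(b[0]-a[0],b[1]-a[1])))
for n in C:
    bb=(.56,.72,-.06,.30)
    cv2.imwrite(f'pics/4G{n}.png',grid(ortho(C[n],*bb,.125,2200),*bb,2200,.02))
E
```

```text
knob [0.61147339 0.04025115 0.19687048] 0.0005839970250036378
[0.58861417 0.18660386 0.125     ] [0.60885393 0.01520977 0.125     ] 173.265189067278
front [0.56844098 0.25249118 0.125     ] [0.5963797  0.01537351 0.125     ] 173.28002846823213
guides [0.59569026 0.20406374 0.16      ] [6.23102065e-01 1.72087600e-04 1.60000000e-01] 172.34289735253319
```

View pics/4Gtop.png

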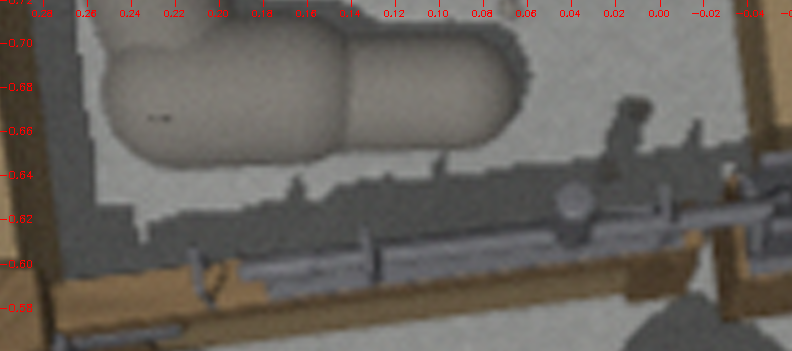

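View pics/4Gside.png

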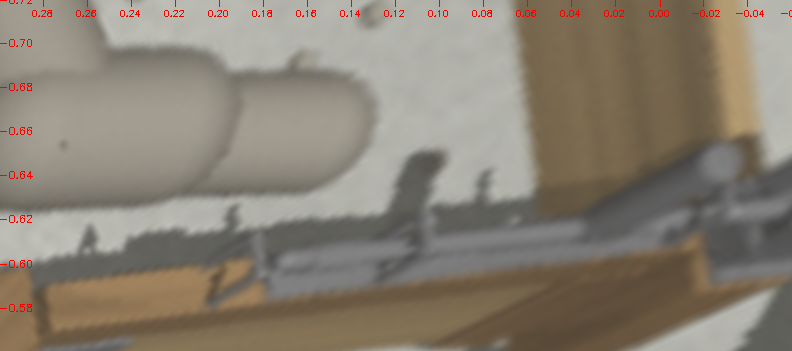

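```bash
python3 - <<'E'
from h import *
st()
plan([((.6115,.0403,.25),7.0,2.2)],4.5)
E
```

```text
t 11.63 pos [ 0.4504 -0.2151  0.2735] jaw 88.2 down [ 0.011 -0.002 -1.   ] F [ 1.  -0.7  0.4] op 0.045 q [-0.58  0.2  -0.05  1.31  0.   -0.54]
-0,5.8,0,1.09,0.18,1.86,4.5,-0,5.8,0,0.9,0.18,1.96,4.5,-0,5.8,0,0.69,0.18,2.04,4.5,-0,5.8,0,0.48,0.18,2.1,4.5,-0,5.8,0.1,0.27,0.18,2.14,4.5,-0,5.8,0,0.05,0.17,2.16,4.5,-0.1,5.8,0,-0.16,0.18,2.15,4.5,-0.1,5.8,0.1,-0.38,0.17,2.12,4.5

-0,5.8,0,-0.59,0.17,2.07,4.5,-0.1,5.8,0.1,-0.8,0.17,2,4.5,-0,5.8,0,-1,0.16,1.91,4.5,-0.1,5.8,0.1,-1.19,0.17,1.8,4.5,-0,5.8,0,-1.36,0.16,1.68,4.5,-0.1,5.8,0.1,-1.53,0.17,1.53,4.5,0,0,0,0,0,0,4.5,0,0,0,0,0,0,4.5
```

Emit:
servo_tool(
  commands=[0,5.8,0,1.1,0.1,1.9,4.5,0,5.8,0,0.9,0.1,2,4.5,0,5.8,0,0.7,0.1,2,4.5,0,5.8,0,0.5,0.1,2.1,4.5,0,5.8,0,0.3,0.1,2.1,4.5,0,5.8,0,0,0.1,2.1,4.5,0,5.8,0,-0.2,0.1,2.1,4.5,0,5.8,0,-0.4,0.1,2.1,4.5],
)

```text
time: 12.3
tool_pos: [0.5542, -0.0726, 0.2609]
tcp_rot: [-0.638, 0.301, -0.307, 0.639]
ft_force: [0.3, 0.6, -0.6]
opening: 0.045
```

```bash
python3 - <<'E'
from h import *
st()
plan([((.6115,.0403,.24),7.0,2.2)],4.5)
E
```

```text
t 12.3 pos [ 0.5542 -0.0726  0.2609] jaw 39.1 down [ 0.007 -0.003 -1.   ] F [ 0.3  0.6 -0.6] op 0.045 q [-0.24  0.33  0.09  1.32 -0.    0.65]
-0.1,5.3,0.1,-0.86,0.35,1.93,4.5,-0,5.4,0,-1.04,0.35,1.84,4.5,-0.1,5.3,0.1,-1.2,0.35,1.73,4.5,-0,5.4,0,-1.36,0.35,1.61,4.5,-0.1,5.3,0.1,-1.5,0.35,1.48,4.5,-0,5.4,0,-1.64,0.35,1.34,4.5,0,0,0,0,0,0,4.5,0,0,0,0,0,0,4.5
```

Emit:
servo_tool(
  commands=[0,5.3,0,-0.9,0.3,1.9,4.5,0,5.3,0,-1,0.3,1.8,4.5,0,5.3,0,-1.2,0.3,1.7,4.5,0,5.3,0,-1.3,0.3,1.6,4.5,0,5.3,0,-1.4,0.3,1.3,4.5,0,4,0,-1,0.3,0.7,4.5,0,0,0,0,0,0,4.5,0,0,0,0,0,0,4.5],
)

```text
time: 12.97
tool_pos: [0.6178, 0.0382, 0.2332]
tcp_rot: [-0.53, 0.467, -0.468, 0.531]
ft_force: [0.3, -0.7, 0.2]
opening: 0.0454
```

```bash
python3 - <<'E'
from h import *
import pickle
st()
C={n:robot.capture(n) for n in('side','top')}
pickle.dump(C,open('C5.pkl','wb'))
plan([((.6115,.0403,.22),7.0,2.2)],4.5)
a=C['side']['img'][100:220,170:300];b=C['top']['img'][90:190,190:320]
cv2.imwrite('pics/g5.png',np.hstack([cv2.resize(a,(390,360),interpolation=2),cv2.resize(b,(410,360),interpolation=2)]))
E
```

```text
t 12.97 pos [0.6178 0.0382 0.2332] jaw 7.2 down [ 0.001 -0.001 -1.   ] F [ 0.3 -0.7  0.2] op 0.0454 q [-0.04  0.47  0.23  1.33 -0.    1.4 ]
-0.1,0.1,0.1,-0.35,1.35,-0.54,4.5,0,0,0,0,0,0,4.5,0,0,0,0,0,0,4.5,0,0,0,0,0,0,4.5,0,0,0,0,0,0,4.5,0,0,0,0,0,0,4.5,0,0,0,0,0,0,4.5,0,0,0,0,0,0,4.5
```

View pics/g5.png

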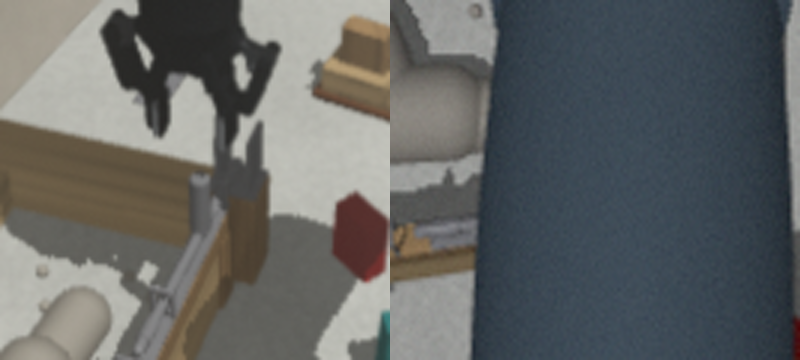

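The fingertips, at crop (157,130) and (230,135), straddle the knob at (200,180). Correcting and descending.

Emit:
servo_tool(
  commands=[0,0,0,-0.2,0.6,-0.3,4.5,0,0,0,-0.15,0.8,-0.2,4.5,0,0,0,0,1,0,4.5,0,0,0,0,1.1,0,4.5,0,0,0,0,1.1,0,4.5,0,0,0,0,0.8,0,4.5,0,0,0,0,0.4,0,4.5,0,0,0,0,0.2,0,4.5],
)

```text
time: 13.73
tool_pos: [0.6092, 0.0349, 0.1702]
tcp_rot: [-0.529, 0.468, -0.47, 0.529]
ft_force: [0.1, -0.1, -0.1]
opening: 0.0453
```

```bash
python3 - <<'E'
from h import *
st()
C=robot.capture('side');st()
plan([((.6115,.0403,.167),7.0,2.2)],4.5)
cv2.imwrite('pics/g6.png',cv2.resize(C['img'][110:230,170:300],(650,600),interpolation=2))
E
```

```text
t 13.73 pos [0.6092 0.0349 0.1702] jaw 6.9 down [ 0.003 -0.002 -1.   ] F [ 0.1 -0.1 -0.1] op 0.0453 q [-0.05  0.47  0.06  1.16 -0.    1.4 ]
t 13.78 pos [0.609  0.0349 0.17  ] jaw 6.9 down [ 0.002 -0.002 -1.   ] F [-0.5 -0.6 -0.4] op 0.0447 q [-0.05  0.47  0.06  1.16 -0.    1.4 ]
-0.1,-0.1,0.1,-0.5,0.3,0.31,4.5,0,0,0,0,0,0,4.5,0,0,0,0,0,0,4.5,0,0,0,0,0,0,4.5,0,0,0,0,0,0,4.5,0,0,0,0,0,0,4.5,0,0,0,0,0,0,4.5,0,0,0,0,0,0,4.5
```

View pics/g6.png

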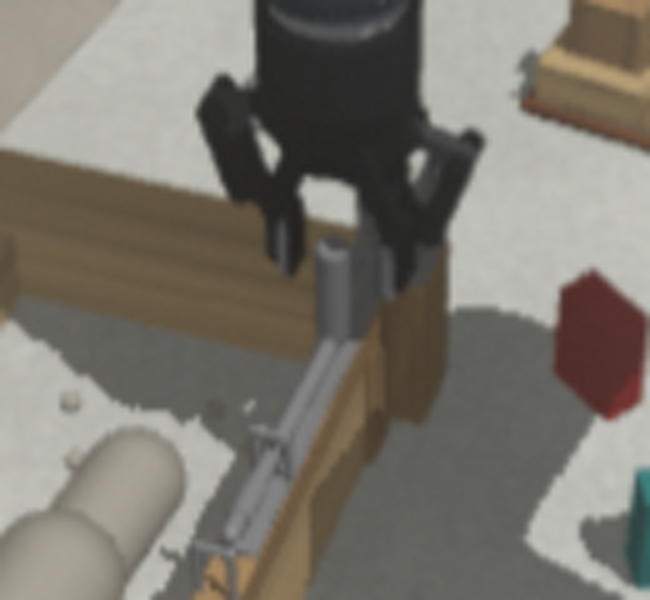

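The midpoint of the tips is a few mm too far toward the keeper, which agrees with the numbers. Correcting and closing.

Emit:
servo_tool(
  commands=[0,0,0,-0.3,0.2,0.15,4.5,0,0,0,-0.2,0.2,0.1,4.5,0,0,0,0,0,0,3,0,0,0,0,0,0,1,0,0,0,0,0,0,1,0,0,0,0,0,0,1,0,0,0,0,0,0,1,0,0,0,0,0,0,1],
  force=40,
)

```text
time: 14.45
tool_pos: [0.6114, 0.0406, 0.1674]
tcp_rot: [-0.529, 0.467, -0.471, 0.53]
ft_force: [-0.0, 0.5, -0.0]
opening: 0.0165
```

```bash
python3 - <<'E'
from h import *
st()
C=robot.capture('side');st()
cv2.imwrite('pics/g7.png',cv2.resize(C['img'][110:230,170:300],(650,600),interpolation=2))
E
```

```text
t 14.45 pos [0.6114 0.0406 0.1674] jaw 6.9 down [ 0.004 -0.003 -1.   ] F [-0.   0.5 -0. ] op 0.0165 q [-0.04  0.47  0.06  1.16 -0.    1.41]
t 14.5 pos [0.6114 0.0406 0.1674] jaw 6.9 down [ 0.004 -0.003 -1.   ] F [-0.8 -0.4 -1. ] op 0.0167 q [-0.04  0.47  0.06  1.16 -0.    1.41]
```

View pics/g7.png

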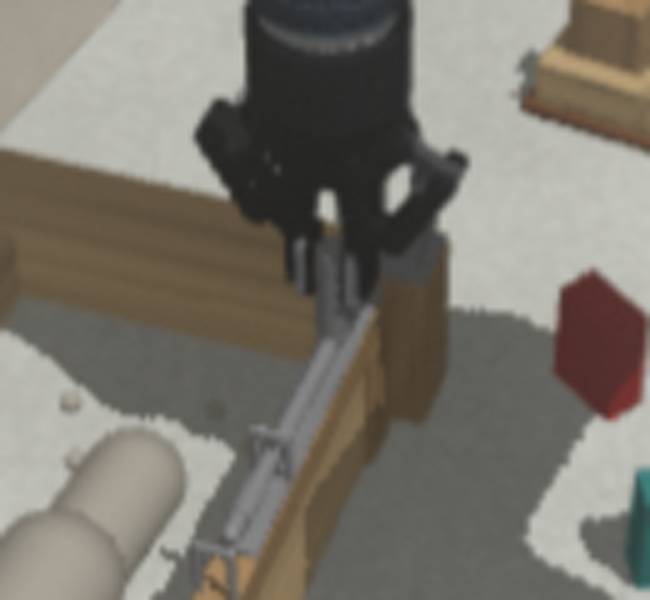

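The knob is between the pads (opening about 17 mm). Lifting about 12 mm.

Emit:
servo_tool(
  commands=[0,0,0,0,-0.2,0,1,0,0,0,0,-0.2,0,1,0,0,0,0,-0.2,0,1,0,0,0,0,-0.2,0,1,0,0,0,0,-0.2,0,1,0,0,0,0,-0.1,0,1,0,0,0,0,-0.1,0,1,0,0,0,0,0,0,1],
)

```text
time: 15.17
tool_pos: [0.61, 0.0415, 0.1769]
tcp_rot: [0.53, -0.468, 0.469, -0.529]
ft_force: [-0.7, 0.7, -4.4]
opening: 0.0166
```

```bash
python3 - <<'E'
from h import *
st()
C=robot.capture('side');st()
cv2.imwrite('pics/g8.png',cv2.resize(C['img'][110:230,170:300],(650,600),interpolation=2))
E
```

```text
t 15.17 pos [0.61   0.0415 0.1769] jaw 7.0 down [-0.001 -0.002 -1.   ] F [-0.7  0.7 -4.4] op 0.0166 q [-0.03  0.47  0.08  1.18 -0.    1.41]
t 15.22 pos [0.61   0.0415 0.1769] jaw 7.0 down [-0.001 -0.002 -1.   ] F [-0.3  1.2 -5.3] op 0.0164 q [-0.03  0.47  0.08  1.18 -0.    1.41]
```

View pics/g8.png

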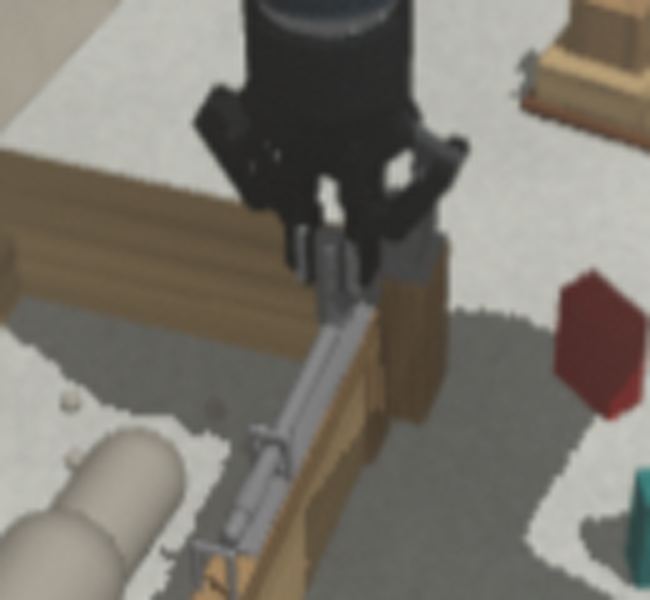

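Knob rose 9.5 mm with the tool. A little more lift, then I'll start the draw.

Emit:
servo_tool(
  commands=[0,0,0,0,-0.2,0,1,0,0,0,0,-0.2,0,1,0,0,0,-0.3,0,0,1,0,0,0,-0.3,0,0,1,0,0,0,-0.3,0,0,1,0,0,0,-0.3,0,0,1,0,0,0,-0.2,0,0,1,0,0,0,-0.2,0,0,1],
)

```text
time: 15.88
tool_pos: [0.6083, 0.0558, 0.1817]
tcp_rot: [0.531, -0.467, 0.471, -0.527]
ft_force: [0.7, -1.7, -4.2]
opening: 0.0172
```

```bash
python3 - <<'E'
from h import *
st()
C=robot.capture('side');st()
cv2.imwrite('pics/g9.png',cv2.resize(C['img'][110:230,170:300],(650,600),interpolation=2))
E
```

```text
t 15.88 pos [0.6083 0.0558 0.1817] jaw 6.9 down [-0.    -0.008 -1.   ] F [ 0.7 -1.7 -4.2] op 0.0172 q [-0.01  0.47  0.09  1.19 -0.01  1.44]
t 15.93 pos [0.6082 0.0563 0.1817] jaw 6.9 down [-0.    -0.007 -1.   ] F [ 0.3 -0.7 -4. ] op 0.0168 q [-0.01  0.47  0.09  1.19 -0.01  1.44]
```

View pics/g9.png

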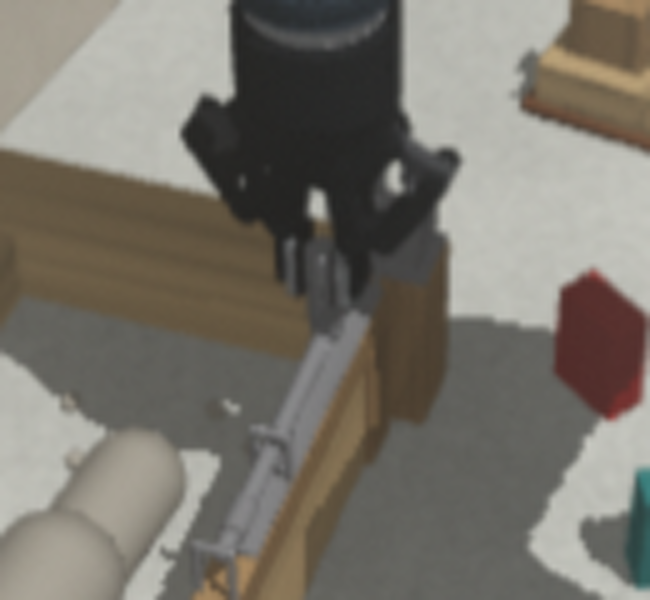

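It slides freely (under 2 N). The knob is drawn about 15 mm and 14 mm up. Continuing the draw.

Emit:
servo_tool(
  commands=[0,0,0,-0.4,0,0,1,0,0,0,-0.4,0,0,1,0,0,0,-0.4,0,0,1,0,0,0,-0.4,0,0,1,0,0,0,-0.4,0,0,1,0,0,0,-0.3,0,0,1,0,0,0,-0.2,0,0,1,0,0,0,0,0,0,1],
)

```text
time: 16.6
tool_pos: [0.6047, 0.0843, 0.1816]
tcp_rot: [0.531, -0.467, 0.47, -0.527]
ft_force: [0.3, -1.1, -5.0]
opening: 0.0168
```

```bash
python3 - <<'E'
from h import *
st()
C=robot.capture('side');st()
cv2.imwrite('pics/g10.png',cv2.resize(C['img'][110:230,170:300],(650,600),interpolation=2))
E
```

```text
t 16.6 pos [0.6047 0.0843 0.1816] jaw 7.0 down [-0.    -0.007 -1.   ] F [ 0.3 -1.1 -5. ] op 0.0168 q [ 0.04  0.47  0.09  1.19 -0.01  1.49]
t 16.65 pos [0.6047 0.0843 0.1816] jaw 7.0 down [-0.    -0.007 -1.   ] F [ 0.9  0.4 -4.9] op 0.0165 q [ 0.04  0.47  0.09  1.19 -0.01  1.49]
```

View pics/g10.png

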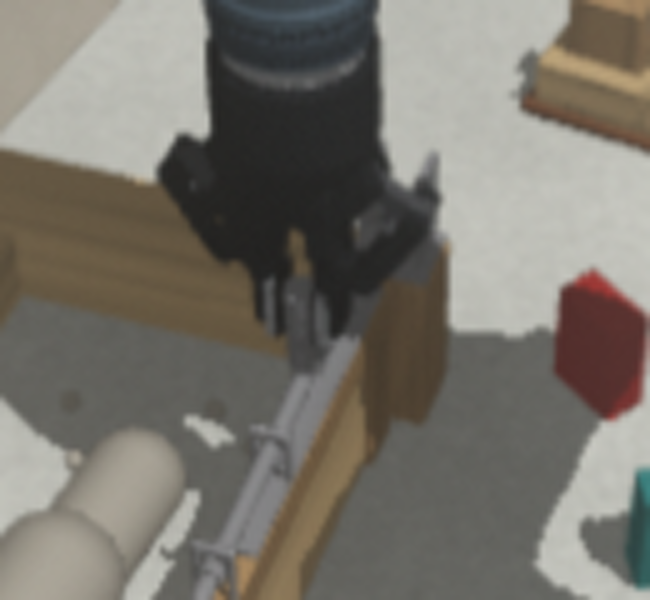

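Drawn 44 mm, and the nose is out of the keeper. Now swinging the gate along its arc: r ≈ 0.201 m, so 0.34 rad is about 68 mm at the knob, yawing with it.

Emit:
servo_tool(
  commands=[0,0.6,0,0,0,-0.2,1,0,1.2,0,0,0,-0.4,1,0,1.2,0,0,0,-0.4,1,0,1.2,0,0,0,-0.4,1,0,1.2,0,0,0,-0.4,1,0,1.2,0,0,0,-0.4,1,0,1.2,0,0,0,-0.4,1,0,1.2,0,0,0,-0.4,1],
)

```text
time: 17.32
tool_pos: [0.5723, 0.0829, 0.1814]
tcp_rot: [0.488, -0.511, 0.514, -0.486]
ft_force: [1.0, -0.5, -5.2]
opening: 0.0171
```

```bash
cat >> h.py <<'E'
def gate():
    s=robot.get_state();p=np.array(s['tool_pos'])[:2];H=np.array([.5813,.2836]);d=p-H
    k0=np.array([.6114,.0406])-H
    print('gate',round(np.arctan2(k0[1],k0[0])-np.arctan2(d[1],d[0]),4),'r',round(np.linalg.norm(d),4))
E
python3 - <<'E'
from h import *
C=robot.capture('side');st();gate()
cv2.imwrite('pics/g11.png',cv2.resize(C['img'][110:270,150:310],(600,600),interpolation=2))
E
```

```text
t 17.37 pos [0.5713 0.0829 0.1814] jaw -3.0 down [-0.001 -0.005 -1.   ] F [-1.4  0.5 -5.2] op 0.0166 q [ 0.04  0.4  -0.01  1.16 -0.01  1.66]
gate 0.1731 r 0.2009
```

View pics/g11.png

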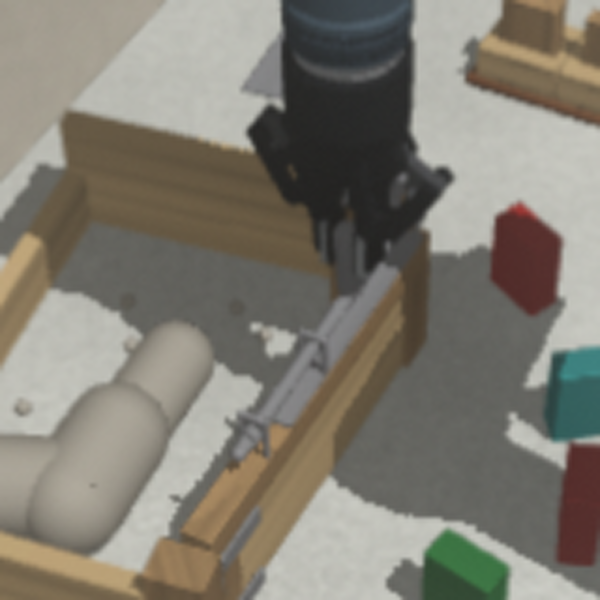

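```bash
python3 - <<'E'
from h import *
import pickle
C=pickle.load(open('C0.pkl','rb'));t=C['top']
for uv in [(308,192),(315,177),(325,182),(317,199)]:print(atz(t,uv,.07)[:2].round(3))
E
```

```text
[ 0.507 -0.085]
[ 0.546 -0.104]
[ 0.532 -0.129]
[ 0.489 -0.107]
```

Emit:
servo_tool(
  commands=[0,1.2,0,0,0,-0.4,1,0,1.2,0,0,0,-0.4,1,0,1.2,0,0,0,-0.4,1,0,1.2,0,0,0,-0.4,1,0,1.2,0,0,0,-0.4,1,0,1.2,0,0,0,-0.4,1,0,1,0,0,0,-0.3,1,0,0.5,0,0,0,-0.1,1],
)

```text
time: 18.03
tool_pos: [0.5402, 0.0867, 0.1815]
tcp_rot: [0.444, -0.55, 0.553, -0.441]
ft_force: [0.2, 0.3, -5.8]
opening: 0.0171
```

```bash
python3 - <<'E'
from h import *
C=robot.capture('side');st();gate()
cv2.imwrite('pics/g12.png',cv2.resize(C['img'][110:270,150:310],(600,600),interpolation=2))
E
```

```text
t 18.08 pos [0.5402 0.0868 0.1815] jaw -12.6 down [-0.001 -0.005 -1.   ] F [ 0.3  0.8 -4.7] op 0.0171 q [ 0.05  0.34 -0.1   1.13 -0.01  1.84]
gate 0.329 r 0.2011
```

View pics/g12.png

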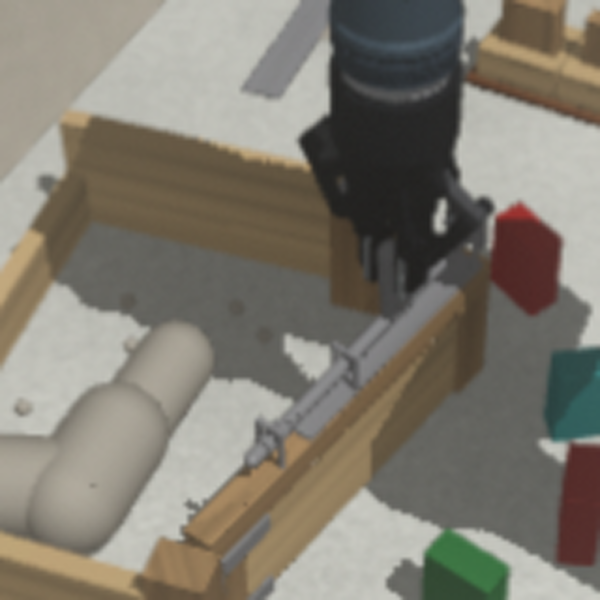

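Emit:
servo_tool(
  commands=[0,0.5,0,0,0,-0.15,1,0,0,0,0,0,-0.1,1,0,0,0,0,0,0,1,0,0,0,0,0,0,1,0,0,0,0,0,0,1,0,0,0,0,0,0,1,0,0,0,0,0,0,1,0,0,0,0,0,0,1],
)

```text
time: 18.75
tool_pos: [0.5381, 0.0872, 0.1815]
tcp_rot: [0.441, -0.552, 0.555, -0.438]
ft_force: [1.4, -0.8, -4.5]
opening: 0.0167
```

```bash
python3 - <<'E'
from h import *
import pickle
C={n:robot.capture(n) for n in('side','top')};st();gate()
pickle.dump(C,open('C9.pkl','wb'))
cv2.imwrite('pics/g13.png',np.hstack([cv2.resize(C['side']['img'],(400,300),interpolation=3),cv2.resize(C['top']['img'],(400,300),interpolation=3)]))
b=(.45,.65,-.05,.30)
cv2.imwrite('pics/g13o.png',grid(ortho(C['side'],*b,.125,2200),*b,2200,.02))
E
```

```text
t 18.85 pos [0.5381 0.0872 0.1815] jaw -13.1 down [-0.    -0.006 -1.   ] F [ 1.4 -0.1 -4.7] op 0.0169 q [ 0.05  0.34 -0.11  1.13 -0.01  1.85]
gate 0.3398 r 0.2011
```

View pics/g13.png

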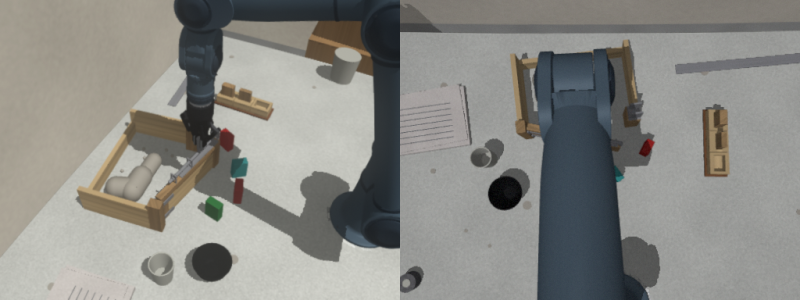

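View pics/g13o.png

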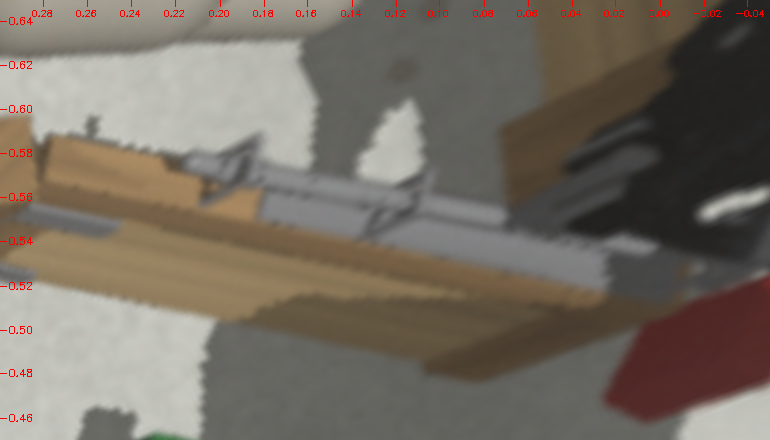

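Front top edge now slopes 12.4°, against 6.8° the other way when shut. That makes about 19.2° (0.335 rad), and the arm's own figure is 0.340 rad. The side view shows the block upright in the far slot and the other things in place. Handing in.

```bash
python3 - <<'E'
from h import *
print(robot.finish_job());st()
E
```

```text
the job is handed in; nothing more can be done
None
the job is handed in; nothing more can be done
```

I put the stray block back in its slot, opened the gate about 10 cm and handed the job in at about 19 s with the gripper still holding it there.

- **Block:** it went into the far pocket, whose opening measured about 30 mm wide. The near pocket, about 38 mm, is still empty. The block touched the floor at the expected height with 5–9 N, and after I let go both cameras showed it upright and level with its neighbour.
- **Bolt:** I gripped the knob, lifted it about 14 mm (below its 17 mm stop) and drew it about 44 mm. Sideways force stayed under 2 N, and about 5 N of weight hung on the gripper.
- **Gate:** the arm position gives 0.340 rad and the gate's top edge in the side view gives about 0.335 rad, so the free edge stands about 10 cm open.
- **Bystanders:** I didn't touch the bowl, the cup, the other block or the coloured blocks, and they looked in place in the last pictures.

The two cameras disagreed by up to 3 mm on the block and the slot, within their calibration plus a few mm. The arm also missed short moves by a few mm, so I re-measured and corrected before each grasp and before the insertion. I have no reading from after the hand-in.

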